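# Set and load the sampler wheel

## Robot

A 7-joint arm with a two-finger parallel gripper is mounted at the origin on the work surface. World frame = base frame: x ahead of the robot, y to its left, z up, the work surface at z = 0. Lengths are in m, angles in rad, forces in N, time in s.
With the tool pointing down it reaches from about 0.4 to 0.85 m from the base axis. Payload 10.4 kg.
Tool frame: the origin (TCP) lies midway between the tips of the shut fingers; the grasp point (between the pads) lies 19 mm behind it; z points along the fingers, y is the line along which they close (so a half turn about z gives the same grasp; the last joint's range is limited). The gripper opens to 85 mm and grips with 20 to 120 N. Pads are 22 mm wide; open, the fingers measure 114 mm over their backs; the gripper's body (76 mm by 85 mm) begins 54 mm behind the grasp point. The pads swing forward as they close: fully open they stand 13 mm farther back than shut.
Start: joints at [1.225, 0.332, -0.065, 1.46, 0.022, 1.35, -0.088], TCP at [0.198, -0.593, 0.231] pointing down, gripper open.
Joint ranges: [-2.6, 2.6], [-0.5, 2.12], [-1.47, 1.34], [0.16, 2.42], [-1.27, 4.41], [0.06, 2.06], [-2.6, 2.6]. Speed limits (rad/s): [2.22, 2.22, 2.79, 2.79, 3.14, 3.14, 3.14].

## Interface

Orientations are given as a unit quaternion [x, y, z, w].
In Python, from workcell import get_obs, camera, camera_params, hand_in gives the robot as it stands.
- The arm moves only by the tool carry_out, never from a script. Its argument "commands" is a list that holds one entry, the list of rows, each a list of 6 numbers: the shift along the tool's x, y, z in units of 40 mm (1.0 is 40 mm), then the turn, a rotation vector about the tool's x, y, z in units of 6 degrees (1.0 is 6 degrees). In form: [[[x, y, z, ax, ay, az], ...]]. A call has 1 to 20 rows; each row shifts and turns the commanded pose from where the row before left it, along the tool's axes as they then stand; what a row does not reach is not made up. A row lasts 1/12 s, in which the tool goes at most 41.7 mm and 7.16 degrees, less where a joint would pass 70% of its speed; a pose out of reach is approached as far as the arm can. A call is refused whole if a number of a shift passes 1 or a number of a turn 1, either way. A call with a gripper value outside its range is refused whole. "hand" is the closure, from -1 (fully open) to 1 (shut), set as the call begins (left out, the last holds). The fingers move at their own pace and stop on an object; "force" is the grip in N (left out, the last holds). Time passes only in rows, so rows that do not move let the fingers close. It gives the time, the measured TCP pose, the force, the opening and the grip force at its end, in the units of the state.
- get_obs(): the state, without advancing time (a new reading comes with each control period).
- camera(name): name is "scene" or "side" or "wrist"; returns the picture (400x640x3 uint8, red, green, blue); there is no depth.
- camera_params(name): a dict with "mtx" (3x3 intrinsics, pixels), "R" (3x3) and "t" (3): a world point X has camera coordinates R X + t. Camera axes: x right, y down, z forward; pixel columns grow to the right and rows downward; lengths in m; the calibration is good to about 2 mm. A picture is of the moment at which its call begins: read the wrist's pose just before it. camera_params takes no time and is no camera call; for the wrist camera it gives the pose at the moment of the call.
- hand_in(): hands the job in; it is judged then, once.
The state is a dict: "clock": time; "joint_pos": joint angles; "joint_velocities": joint speeds; "tau": joint torques, N m; "position": TCP position; "ee_rot": TCP orientation; "ft_force": force on the tool from outside, world axes, zero at the start; "torque": the same for the moment, N m; "grip_width": opening from 0.0 (shut) to 1.0 (fully open); "grasp_force": force on a finger pad.
Only numpy, scipy, OpenCV 4.12 (cv2) and the standard library are available. Lean on these libraries where they do the work, as an engineer would, in place of code of your own. Each camera call takes 0.05 s, during which the arm holds its last target. There are 200 camera calls.

## Task

Get the sampler ready: first, while it is still empty, turn its wheel until the large round cup stands right at the brass pointer on the base, and leave the wheel set there. Then stand the three capped samples upright in the cups that match them: the wide round jar in the large round cup, the slim round vial in the small round cup and the square bottle in the square cup. The open vial and the open jar, which have no caps, do not belong: leave them standing where they are.

Things in the scene. Friction and masses are not known exactly. Their poses are not given: they have to be found in the camera images.
- jar_mid (a point): Capped wide jar, a plain upright cylinder 50 mm in diameter and 64 mm high, frosted grey body with a white lid (the top 20 mm, same diameter). About 0.12 kg. This point: its centre, 32 mm above its underside; z up. Stands on the table at the start.
- vial_mid (a point): Capped slim vial, an upright cylinder 28 mm in diameter and 70 mm high, frosted grey body with a white cap (the top 20 mm, same diameter). About 0.05 kg. This point: its centre, 35 mm above its underside; z up.
- bottle_mid (a point): Capped square bottle: body 34 x 34 mm and 54 mm high, frosted grey, with a round white cap 26 mm in diameter and 16 mm high on top (70 mm in all). About 0.08 kg. This point: its centre, 35 mm above its underside; x and y along the sides of the square, z up.
- open_vial_mid (a point): Look-alike to leave: open empty frosted grey vial without a cap, 28 mm in diameter, 62 mm high, with a narrower open neck (23 mm) on top. This point: half-way up, 31 mm above its underside; z up.
- open_jar_mid (a point): Look-alike to leave: open empty frosted grey jar without a lid, 50 mm in diameter, 54 mm high, with an open neck (44 mm) on top. This point: half-way up, 27 mm above its underside; z up.
- cup_large: Large round cup, 66 mm wide inside, 72 mm outside, of white plastic, fixed on the wheel 75 mm from its axis; floor 3 mm thick, rim 18 mm above the cup's underside. Origin: centre of its underside (18.5 mm above the table); z up.
- cup_small: Small round cup, 46 mm wide inside, 52 mm outside, of white plastic, fixed on the wheel 75 mm from its axis; floor 3 mm thick, rim 18 mm above the cup's underside. Origin: centre of its underside (18.5 mm above the table); z up.
- cup_square: Square cup, 50 x 50 mm inside, 56 x 56 mm outside, of white plastic, fixed on the wheel 75 mm from its axis; floor 3 mm thick, rim 18 mm above the cup's underside. Origin: centre of its underside (18.5 mm above the table); z up.
- wheel_knob (a point): Centre of the grey bar knob on the axis of the black wheel (232 mm in diameter, its top 18.5 mm above the table). The bar is 46 mm long along this point's x axis, 16 mm wide and 24 mm high (52 to 76 mm above the table) on a thin stem, standing above the cups' rims (36.5 mm); it turns with the wheel, and one of its ends always points at the large cup, which lies on this point's -x side. z up.
- wheel (a joint): Angle of the wheel on its fixed base, rad, growing counter-clockwise seen from above. 0: the large cup stands exactly at the pointer (a 35 mm high diamond-shaped brass post standing on a black tab at the base's edge, just outside the wheel, one corner towards the axis). It starts between 0.6 and 2.3, so it must be turned clockwise; stops at -0.4 and 2.8. It turns with a light, steady friction (0.06 N m) and stays where it is left.
Mind the look-alikes: they are no part of the job. Leave any brown, green or red look-alike of the part that bears vial_mid alone.

How it is judged:
By the outcome, as a careful person would: the job done as asked, in the order asked, and still so for the second after the job is handed in, with the robot touching nothing.
It also fails if it takes over 120 s, if anything falls off the work surface, if the arm or the gripper's body presses on something with over 40 N, if the wrist force passes 120 N, or if a joint passes its speed limit or range.

## Working session

There is one attempt and no reset: what is moved stays moved. The work goes in short steps, Python scripts to look and compute and a tool call to move; the robot and the scene stay as the last step left them, time stands still between calls to the robot, and variables do not carry over. Pictures are saved under pics/ and viewed, at most 14 in all, crops included, and the job is handed in when it is done.

Besides the shell and the picture viewer there is one more tool, called after ">>>" in YAML: its name, and indented under it one key for each argument. carry_out: Moves the arm, as the interface text tells. Its arguments: {"type":"object","properties":{"commands":{"type":"array"},"hand":{"type":"number"},"force":{"type":"number"}},"required":["commands"]}

```bash
mkdir -p pics; python3 - <<'E'
from workcell import *
import cv2,numpy as np
o=get_obs(); print(o)
for n in ("scene","side"):
    im=camera(n); cv2.imwrite(f"pics/{n}0.png",im[:,:,::-1])
    p=camera_params(n); print(n,p)
E
```

```text
{'clock': 0.0, 'joint_pos': array([ 1.22541531,  0.33288428, -0.06470825,  1.46096762,  0.02160062,
        1.3498909 , -0.08848146]), 'joint_velocities': array([-0.00022191,  0.00010674, -0.00073273,  0.00053598, -0.00076942,
       -0.00170168,  0.00063416]), 'tau': array([-1.08204618e-03, -6.25455880e+01,  4.83110652e-02, -3.91613674e+01,
        1.60372298e-02,  9.80706769e-03, -2.19768327e-05]), 'position': array([ 0.19812989, -0.59235815,  0.23049565]), 'ee_rot': array([ 9.87000676e-01,  1.60714456e-01, -1.49250962e-04, -7.11782264e-04]), 'ft_force': array([-0.22589105,  0.15250011, -0.85077886]), 'torque': array([ 0.00191146,  0.0102569 , -0.00579475]), 'grasp_force': 0.0, 'grip_width': 0.9987519050949645}
scene {'mtx': array([[491.94791005,   0.        , 317.44279849],
       [  0.        , 491.94791005, 199.44843059],
       [  0.        ,   0.        ,   1.        ]]), 'R': array([[-0.83972082,  0.54274719,  0.01715917],
       [ 0.32408018,  0.52626056, -0.78614366],
       [-0.43570746, -0.65458025, -0.61780555]]), 't': array([ 0.47356137, -0.13348813,  1.2169032 ])}
side {'mtx': array([[422.12793145,   0.        , 308.62162183],
       [  0.        , 422.12793145, 194.01636516],
       [  0.        ,   0.        ,   1.        ]]), 'R': array([[-0.9829931 , -0.18347135, -0.00792692],
       [-0.13671151,  0.75992159, -0.63547552],
       [ 0.12261539, -0.62358435, -0.77208033]]), 't': array([0.5294323 , 0.13613449, 0.98410889])}
```

View pics/scene0.png

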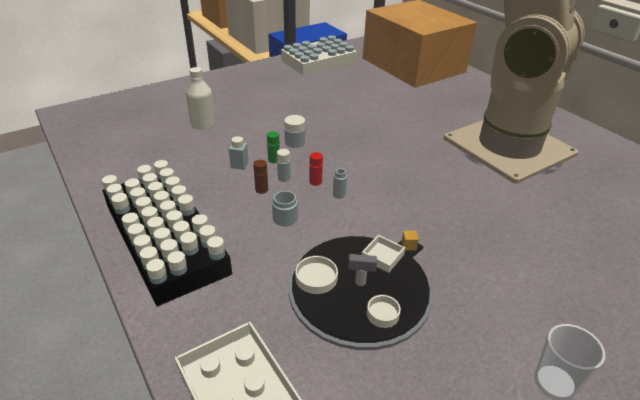

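View pics/side0.png

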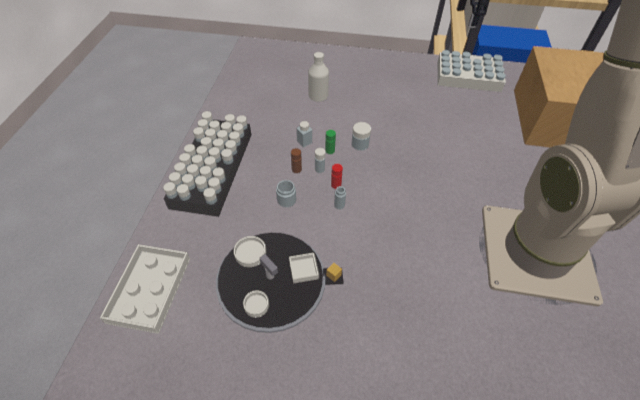

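The scene view shows these:

| Item | Scene pixel | Side pixel |
|---|---|---|
| Capped vial | (284,165) | (320,160) |
| Jar | (295,131) | (361,136) |
| Square bottle | (238,153) | (304,133) |
| Large cup | (316,274) | (250,251) |
| Small cup | (383,311) | (256,303) |
| Square cup | (383,253) | (304,268) |
| Brass pointer | (410,240) | (334,271) |

These could be mistaken for the capped samples:
- **Vial:** brown (261,176), green (273,147), red (316,169), and the open vial (340,183).
- **Jar:** the open jar (285,208).
- **Others:** the caps in the rack at (160,220).

By the description I choose the grey-bodied, white-capped ones. Next I triangulate them and check a close crop.

```bash
cat > h.py <<'E'
import numpy as np,cv2
from workcell import *
from scipy.spatial.transform import Rotation as Ro
def ray(p,uv):
    d=p["R"].T@np.linalg.solve(p["mtx"],np.array([*uv,1.])); c=-p["R"].T@p["t"]; return c,d/np.linalg.norm(d)
def plane(p,uv,z):
    c,d=ray(p,uv); return (c+d*(z-c[2])/d[2])
def proj(p,X):
    q=p["mtx"]@(p["R"]@np.asarray(X)+p["t"]); return q[:2]/q[2]
def tri(p1,a,p2,b):
    c,d=ray(p1,a);e,f=ray(p2,b)
    s=np.linalg.lstsq(np.c_[d,-f],e-c,rcond=None)[0]; P=c+s[0]*d;Q=e+s[1]*f
    return (P+Q)/2,np.linalg.norm(P-Q)
E
python3 - <<'E'
from h import *
s,d=camera_params("scene"),camera_params("side")
# (scene px, side px, z of the picked feature)
F=dict(vialcap=((284,156),(320,153),.067),jarlid=((295,124),(361,129),.06),bottlecap=((237,142),(304,126),.065),
openjar=((285,208),(286,194),.027),openvial=((340,184),(340,198),.031),red=((316,169),(337,176),.035),green=((273,147),(330,142),.035),brown=((261,176),(296,160),.035),
large=((316,270),(250,246),.0365),small=((383,306),(256,298),.0365),square=((383,248),(304,263),.0365),knob=((362,261),(269,265),.07),pointer=((410,235),(334,266),.035))
for k,(a,b,z) in F.items():
    t,e=tri(s,a,d,b); print(k,t.round(3),round(e,4),plane(s,a,z)[:2].round(3),plane(d,b,z)[:2].round(3))
im=cv2.imread("pics/scene0.png")[90:230,200:380]
im2=cv2.imread("pics/side0.png")[100:220,270:400]
a=cv2.resize(im,(540,420),interpolation=3);cv2.imwrite("pics/crop0.png",a)
E
```

```text
vialcap [ 0.54  -0.174  0.057] 0.0039 [ 0.547 -0.158] [ 0.539 -0.167]
jarlid [ 0.443 -0.291  0.052] 0.0061 [ 0.452 -0.273] [ 0.444 -0.286]
bottlecap [ 0.602 -0.273  0.059] 0.0004 [ 0.606 -0.263] [ 0.601 -0.265]
openjar [ 0.607 -0.052  0.023] 0.0018 [ 0.609 -0.049] [ 0.605 -0.048]
openvial [ 0.469 -0.06   0.025] 0.0007 [ 0.474 -0.053] [ 0.469 -0.056]
red [ 0.487 -0.127  0.031] 0.0012 [ 0.49  -0.121] [ 0.487 -0.124]
green [ 0.524 -0.25   0.032] 0.0011 [ 0.527 -0.247] [ 0.524 -0.246]
brown [ 0.603 -0.161  0.034] 0.0012 [ 0.603 -0.159] [ 0.603 -0.161]
large [0.65  0.125 0.033] 0.0057 [0.652 0.131] [0.651 0.124]
small [0.604 0.247 0.034] 0.0055 [0.605 0.251] [0.604 0.244]
square [0.521 0.146 0.035] 0.003 [0.523 0.149] [0.522 0.145]
knob [0.591 0.176 0.062] 0.0028 [0.596 0.18 ] [0.589 0.182]
pointer [0.455 0.141 0.032] 0.0058 [0.458 0.147] [0.456 0.14 ]
```

View pics/crop0.png

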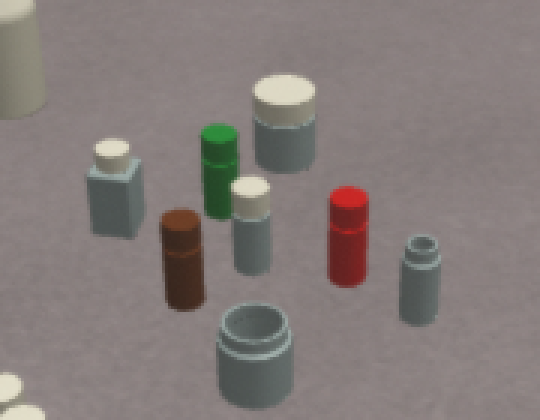

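The crop confirms the picks: the grey vial with a white cap stands between green, brown and red ones. I move over the wheel next.

>>> carry_out:
  commands:
    - [[0.7, -0.68, 0, 0, 0, 0], [0.7, -0.68, 0, 0, 0, 0], [0.7, -0.68, 0, 0, 0, 0], [0.7, -0.68, 0, 0, 0, 0], [0.7, -0.68, 0, 0, 0, 0], [0.7, -0.68, 0, 0, 0, 0], [0.7, -0.68, 0, 0, 0, 0], [0.7, -0.68, 0, 0, 0, 0], [0.7, -0.68, 0, 0, 0, 0], [0.7, -0.68, 0, 0, 0, 0], [0.7, -0.68, 0, 0, 0, 0], [0.7, -0.68, 0, 0, 0, 0], [0.7, -0.68, 0, 0, 0, 0], [0.7, -0.68, 0, 0, 0, 0], [0.7, -0.68, 0, 0, 0, 0], [0.7, -0.68, 0, 0, 0, 0], [0.7, -0.68, 0, 0, 0, 0], [0.7, -0.68, 0, 0, 0, 0], [0.7, -0.68, 0, 0, 0, 0], [0.7, -0.68, 0, 0, 0, 0]]
  hand: -1
  force: 30

```text
clock: 1.77
position: [0.5573, 0.1023, 0.2311]
ee_rot: [0.987, 0.16, -0.0, 0.0]
ft_force: [1.3, -0.8, 1.1]
grip_width: 1.001
grasp_force: 0.0
```

>>> carry_out:
  commands:
    - [[0.7, -0.7, 0, 0, 0, 0], [0.6, -0.6, 0, 0, 0, 0], [0, 0, 0, 0, 0, -1], [0, 0, 0, 0, 0, -1], [0, 0, 0, 0, 0, -1], [0, 0, 0, 0, 0, -1], [0, 0, 0, 0, 0, -1], [0, 0, 0, 0, 0, -1], [0, 0, 0, 0, 0, -1], [0, 0, 0, 0, 0, -1], [0, 0, 0, 0, 0, -1], [0, 0, 0, 0, 0, -1], [0, 0, 0, 0, 0, -1], [0, 0, 0, 0, 0, -1], [0, 0, 0, 0, 0, -1], [0, 0, 0, 0, 0, -1], [0, 0, 0, 0, 0, -1], [0, 0, 0, 0, 0, -1], [0, 0, 0, 0, 0, -1], [0, 0, 0, 0, 0, -1]]

```text
clock: 3.43
position: [0.5895, 0.1664, 0.2309]
ee_rot: [0.448, 0.894, -0.0, -0.0]
ft_force: [0.2, -0.3, -0.4]
grip_width: 0.996
grasp_force: 0.0
```

```bash
python3 - <<'E'
from h import *
o=get_obs(); print(o["clock"],o["position"],o["joint_pos"].round(2),Ro.from_quat(o["ee_rot"]).as_matrix().round(3))
p=camera_params("wrist"); print(p)
cv2.imwrite("pics/w1.png",camera("wrist")[:,:,::-1])
E
```

```text
3.4333 [0.58947062 0.16640114 0.23089092] [ 0.43  0.52 -1.08  1.45  0.46  1.44 -0.01] [[-0.599  0.801 -0.001]
 [ 0.801  0.599 -0.   ]
 [ 0.    -0.001 -1.   ]]
{'mtx': array([[343.12089396,   0.        , 326.88763177],
       [  0.        , 343.12089396, 199.88664848],
       [  0.        ,   0.        ,   1.        ]]), 'R': array([[ 8.01008000e-01,  5.98653141e-01, -7.74881518e-04],
       [ 5.67240886e-01, -7.58562823e-01,  3.20655922e-01],
       [ 1.91373879e-01, -2.57287503e-01, -9.47195428e-01]]), 't': array([-0.56999799, -0.25051704,  0.31001435])}
```

View pics/w1.png

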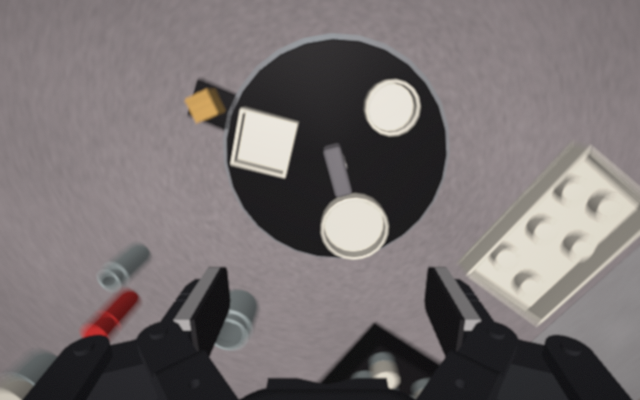

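The wrist view shows the whole wheel: large cup (354,226), small (392,106), square (265,143), knob (338,170), pointer (204,105). I measure these by mask.

```bash
cat > wheel.py <<'E'
from h import *
def measure(im,p,verbose=1):
    hsv=cv2.cvtColor(im,cv2.COLOR_RGB2HSV); out={}
    dark=((hsv[...,2]<60)*255).astype(np.uint8)
    wh=((hsv[...,2]>150)&(hsv[...,1]<60)).astype(np.uint8)*255
    cs,_=cv2.findContours(wh,cv2.RETR_EXTERNAL,cv2.CHAIN_APPROX_NONE)
    r=[]
    for c in cs:
        if cv2.contourArea(c)<400: continue
        hull=cv2.convexHull(c)[:,0].astype(float)
        W=np.array([plane(p,u,.0365)[:2] for u in hull])
        (cx,cy),(a,b),_=cv2.minAreaRect(W.astype(np.float32))
        A=cv2.contourArea(cv2.convexHull(W.astype(np.float32)))
        r.append((np.array([cx,cy]),a,b,A/(a*b)))
    br=cv2.inRange(hsv,(10,110,60),(30,255,255))
    cs,_=cv2.findContours(br,cv2.RETR_EXTERNAL,cv2.CHAIN_APPROX_NONE)
    c=max(cs,key=cv2.contourArea)
    ms=[plane(p,u,.035)[:2] for u in cv2.convexHull(c)[:,0]]
    out["ptr"]=np.array(cv2.minAreaRect(np.array(ms,np.float32))[0])
    return r,out
E
python3 - <<'E'
from wheel import *
p=camera_params("wrist"); im=cv2.imread("pics/w1.png")[:,:,::-1].copy()
r,o=measure(im,p)
for x in r: print(x)
print(o)
# bright top of brass and gradient profile
print([tuple(im[y,x]) for x,y in ((204,105),(195,112),(212,118),(350,226),(338,170),(300,60))])
# dark wheel outline
g=cv2.cvtColor(im,cv2.COLOR_RGB2GRAY); m=(g<50).astype(np.uint8)*255; m[260:]=0
c=max(cv2.findContours(m,cv2.RETR_EXTERNAL,cv2.CHAIN_APPROX_NONE)[0],key=cv2.contourArea)[:,0]
W=np.array([plane(p,u,.0185)[:2] for u in c])
from scipy.optimize import least_squares
f=least_squares(lambda q:np.hypot(*(W-q[:2]).T)-q[2],[.59,.175,.116],loss="soft_l1",f_scale=.002); print("wheel",f.x)
E
```

```text
(array([0.65061659, 0.13087155]), 0.07078887522220612, 0.07416726648807526, 0.7924323083635124)
(array([0.84085894, 0.25283983]), 0.12154132127761841, 0.1837133765220642, 0.9498844219316885)
(array([0.52229011, 0.14805518]), 0.05690056458115578, 0.057627949863672256, 0.9923236678251999)
(array([0.60103691, 0.25029251]), 0.051305145025253296, 0.05162414163351059, 0.7907666050080434)
{'ptr': array([0.45703238, 0.14427949])}
[(np.uint8(207), np.uint8(163), np.uint8(95)), (np.uint8(206), np.uint8(163), np.uint8(94)), (np.uint8(75), np.uint8(61), np.uint8(43)), (np.uint8(230), np.uint8(225), np.uint8(214)), (np.uint8(129), np.uint8(124), np.uint8(129)), (np.uint8(50), np.uint8(48), np.uint8(49))]
wheel [0.59132947 0.18154752 0.10822494]
```

>>> carry_out:
  commands:
    - [[0, 0, 0, 0, 0, -0.9], [0, 0, 0, 0, 0, -0.9], [0, 0, 0, 0, 0, -0.8], [0.12, 0.22, 0, 0, 0, 0], [0, 0, 0.6, 0, 0, 0], [0, 0, 0.6, 0, 0, 0], [0, 0, 0.6, 0, 0, 0], [0, 0, 0.6, 0, 0, 0], [0, 0, 0.6, 0, 0, 0], [0, 0, 0.6, 0, 0, 0], [0, 0, 0.6, 0, 0, 0], [0, 0, 0.45, 0, 0, 0], [0, 0, 0, 0, 0, 0], [0, 0, 0, 0, 0, 0]]

```text
clock: 4.65
position: [0.5907, 0.1771, 0.0449]
ee_rot: [0.326, 0.945, -0.0, -0.001]
ft_force: [0.1, 0.1, 0.8]
grip_width: 0.999
grasp_force: 0.0
```

>>> carry_out:
  commands:
    - [[0, 0, 0, 0, 0, 0], [0, 0, 0, 0, 0, 0], [0, 0, 0, 0, 0, 0], [0, 0, 0, 0, 0, 0], [0, 0, 0, 0, 0, 0], [0, 0, 0, 0, 0, 0], [0, 0, 0, 0, 0, 0], [0, 0, 0, 0, 0, 0], [0, 0, 0, 0, 0, 0], [0, 0, 0, 0, 0, 0]]
  hand: 1
  force: 40

```text
clock: 5.48
position: [0.5926, 0.178, 0.0462]
ee_rot: [0.325, 0.946, 0.002, 0.001]
ft_force: [6.6, 5.8, -2.0]
grip_width: 0.18
grasp_force: 39.3
```

>>> carry_out:
  commands:
    - [[0, 0.06, 0, 0, 0, 0], [0, 0, 0, 0, 0, 1], [0, 0, 0, 0, 0, 1], [0, 0, 0, 0, 0, 1], [0, 0, 0, 0, 0, 1], [0, 0, 0, 0, 0, 1], [0, 0, 0, 0, 0, 1], [0, 0, 0, 0, 0, 1], [0, 0, 0, 0, 0, 1], [0, 0, 0, 0, 0, 1], [0, 0, 0, 0, 0, 0]]

```text
clock: 6.4
position: [0.5928, 0.1781, 0.0461]
ee_rot: [0.721, 0.693, -0.0, 0.001]
ft_force: [-2.1, -1.6, 6.8]
grip_width: 0.182
grasp_force: 41.6
```

>>> carry_out:
  commands:
    - [[0, 0, 0, 0, 0, 1], [0, 0, 0, 0, 0, 1], [0, 0, 0, 0, 0, 1], [0, 0, 0, 0, 0, 1], [0, 0, 0, 0, 0, 1], [0, 0, 0, 0, 0, 1], [0, 0, 0, 0, 0, 1], [0, 0, 0, 0, 0, 1], [0, 0, 0, 0, 0, 1], [0, 0, 0, 0, 0, 1], [0, 0, 0, 0, 0, 1], [0, 0, 0, 0, 0, 0], [0, 0, 0, 0, 0, 0]]

```text
clock: 7.48
position: [0.593, 0.178, 0.0461]
ee_rot: [0.982, 0.191, 0.0, 0.001]
ft_force: [-1.8, -2.4, 6.9]
grip_width: 0.181
grasp_force: 41.7
```

```bash
python3 - <<'E'
from h import *
o=get_obs(); print(o["clock"],o["position"],o["joint_pos"].round(2),o["ft_force"].round(1),np.degrees(np.arctan2(*Ro.from_quat(o["ee_rot"]).as_matrix()[[1,0],0])))
cv2.imwrite("pics/s2.png",camera("scene")[200:350,260:460,::-1].repeat(3,0).repeat(3,1))
E
```

```text
7.4833 [0.59297396 0.17799875 0.0461392 ] [ 0.1   0.56 -0.61  1.64  0.36  1.05 -1.8 ] [-1.8 -2.4  6.9] 22.020368097802045
```

View pics/s2.png

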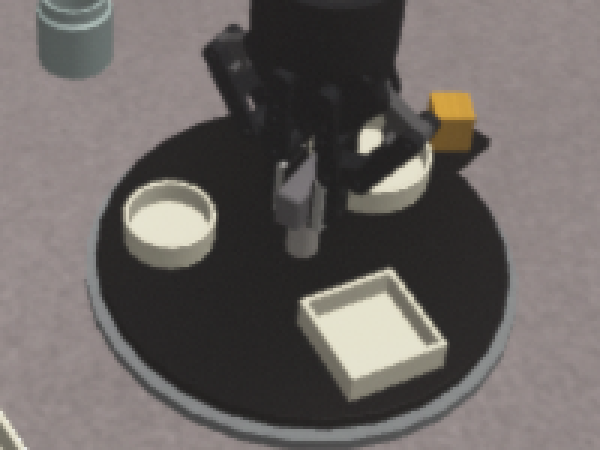

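>>> carry_out:
  commands:
    - [[0, 0, 0, 0, 0, 0.75], [0, 0, 0, 0, 0, 0.68], [0, 0, 0, 0, 0, 0], [0, 0, 0, 0, 0, 0], [0, 0, 0, 0, 0, 0]]

```text
clock: 7.95
position: [0.593, 0.178, 0.0461]
ee_rot: [0.993, 0.117, 0.0, 0.0]
ft_force: [-1.7, -2.7, 8.0]
grip_width: 0.185
grasp_force: 41.5
```

>>> carry_out:
  commands:
    - [[0, 0, 0, 0, 0, 0], [0, 0, 0, 0, 0, 0], [0, 0, 0, 0, 0, 0], [0, 0, 0, 0, 0, 0], [0, 0, 0, 0, 0, 0], [0, 0, 0, 0, 0, 0], [0, 0, 0, 0, 0, 0], [0, 0, 0, 0, 0, 0], [0, 0, -0.8, 0, 0, 0], [0, 0, -0.8, 0, 0, 0], [0, 0, -0.8, 0, 0, 0], [0, 0, -0.8, 0, 0, 0], [0, 0, -0.8, 0, 0, 0], [0, 0, -0.8, 0, 0, 0], [0, 0, 0, 0, 0, 0], [0, 0, 0, 0, 0, 0]]
  hand: -1

```text
clock: 9.28
position: [0.5935, 0.1789, 0.2394]
ee_rot: [0.993, 0.118, 0.002, -0.0]
ft_force: [0.1, 0.2, -1.0]
grip_width: 1.002
grasp_force: 0.0
```

>>> carry_out:
  commands:
    - [[0, 0, 0, 0, 0, -1], [0, 0, 0, 0, 0, -1], [0, 0, 0, 0, 0, -1], [0, 0, 0, 0, 0, -1], [0, 0, 0, 0, 0, -1], [0, 0, 0, 0, 0, -1], [0, 0, 0, 0, 0, -1], [0, 0, 0, 0, 0, -1], [0, 0, 0, 0, 0, -1], [0, 0, 0, 0, 0, -1], [0, 0, 0, 0, 0, -1], [0, 0, 0, 0, 0, -1], [0, 0, 0, 0, 0, -1], [0, 0, 0, 0, 0, -1], [0, 0, 0, 0, 0, -1], [0, 0, 0, 0, 0, -1], [0, 0, 0, 0, 0, 0], [0, 0, 0, 0, 0, 0]]

```text
clock: 10.78
position: [0.5923, 0.1782, 0.2362]
ee_rot: [0.578, 0.816, -0.001, -0.001]
ft_force: [0.6, 0.0, 0.5]
grip_width: 1.001
grasp_force: 0.0
```

```bash
python3 - <<'E'
from wheel import *
p=camera_params("wrist"); im=camera("wrist"); cv2.imwrite("pics/w2.png",im[:,:,::-1])
print(get_obs()["position"])
r,o=measure(im,p)
for x in r: print(x)
print(o)
c=np.array([.591,.1762])
print([np.degrees(np.arctan2(*(x[0]-c)[::-1])) for x in r],np.degrees(np.arctan2(*(o["ptr"]-c)[::-1])))
E
```

```text
[0.59243007 0.17825763 0.23645369]
(array([0.64277738, 0.12210061]), 0.050172626972198486, 0.05202187970280647, 0.8119651219442856)
(array([0.51890147, 0.15959173]), 0.07205722481012344, 0.07102560997009277, 0.7886716823025368)
(array([0.84317714, 0.24825278]), 0.1198103129863739, 0.17806266248226166, 0.9111058829033084)
(array([0.61372721, 0.24802294]), 0.0566486157476902, 0.05709546059370041, 0.9930843873533648)
{'ptr': array([0.45790687, 0.14874473])}
[np.float64(-46.256366689081744), np.float64(-167.027912800245), np.float64(15.945851279411627), np.float64(72.44086473361398)] -168.34417315417346
```

View pics/w2.png

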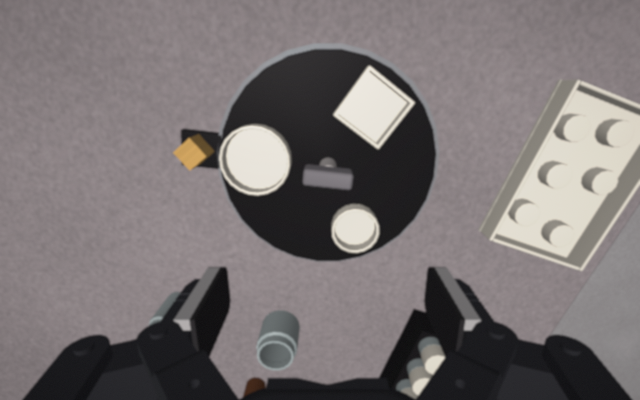

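```bash
python3 - <<'E'
from h import *
p=camera_params("wrist"); c=-p["R"].T@p["t"]; M=Ro.from_quat(get_obs()["ee_rot"]).as_matrix()
print(c, M.round(3), M.T@(np.array([.457,.147,c[2]])-c)/.04)
E
```

```text
[0.56455082 0.2545932  0.37909   ] [[-0.331  0.944 -0.001]
 [ 0.944  0.331 -0.   ]
 [ 0.    -0.001 -1.   ]] [-1.64964719 -3.42685315  0.00365647]
```

>>> carry_out:
  commands:
    - [[-0.33, -0.69, 0.4, 0, 0, 0], [-0.33, -0.69, 0.4, 0, 0, 0], [-0.33, -0.69, 0.4, 0, 0, 0], [-0.33, -0.69, 0.4, 0, 0, 0], [-0.33, -0.69, 0.4, 0, 0, 0], [0, 0, 0, 0, 0, 0], [0, 0, 0, 0, 0, 0], [0, 0, 0, 0, 0, 0]]

```text
clock: 11.5
position: [0.4851, 0.0703, 0.1578]
ee_rot: [0.578, 0.816, 0.0, 0.001]
ft_force: [0.9, -0.1, 1.4]
grip_width: 0.999
grasp_force: 0.0
```

```bash
python3 - <<'E'
from wheel import *
p=camera_params("wrist"); im=camera("wrist")
c=-p["R"].T@p["t"]; print(c)
r,o=measure(im,p)
for x in r: print(x)
print(o,proj(p,[*o["ptr"],.035]))
cv2.imwrite("pics/w3.png",im[:300,150:500,::-1].repeat(2,0).repeat(2,1))
E
```

```text
[0.45683675 0.146545   0.30036204]
(array([0.64264649, 0.121812  ]), 0.051198914647102356, 0.051629602909088135, 0.7876624694309141)
(array([0.51881588, 0.15993714]), 0.07068393379449844, 0.07112602144479752, 0.7902346232761034)
(array([0.61261696, 0.24457997]), 0.04855124279856682, 0.05646742507815361, 0.7752123607624883)
{'ptr': array([0.4547489 , 0.14460479])} [322.99120088  85.12398066]
```

View pics/w3.png

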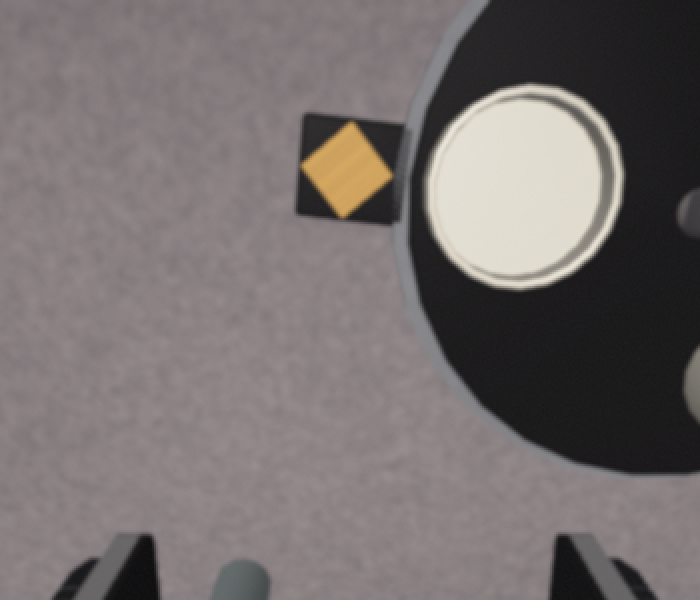

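The wheel is set: the large cup is at 193.0° and the pointer at 193.1°. Next I look at the samples from above.

>>> carry_out:
  commands:
    - [[0, 0, -0.9, 0, 0, 0], [0, 0, -0.9, 0, 0, 0], [-0.66, -0.11, 0, 0, 0, 0], [-0.66, -0.11, 0, 0, 0, 0], [-0.66, -0.11, 0, 0, 0, 0], [-0.66, -0.11, 0, 0, 0, 0], [-0.66, -0.11, 0, 0, 0, 0], [-0.66, -0.11, 0, 0, 0, 0], [-0.66, -0.11, 0, 0, 0, 0], [-0.66, -0.11, 0, 0, 0, 0], [-0.66, -0.11, 0, 0, 0, 0], [-0.66, -0.11, 0, 0, 0, 0], [-0.66, -0.11, 0, 0, 0, 0], [-0.66, -0.11, 0, 0, 0, 0], [-0.66, -0.11, 0, 0, 0, 0], [-0.66, -0.11, 0, 0, 0, 0], [0, 0, 0, 0, 0, 0], [0, 0, 0, 0, 0, 0], [0, 0, 0, 0, 0, 0]]

```text
clock: 13.13
position: [0.5512, -0.2975, 0.2293]
ee_rot: [0.577, 0.817, 0.001, -0.0]
ft_force: [0.0, 1.2, 0.4]
grip_width: 0.998
grasp_force: 0.0
```

```bash
python3 - <<'E'
from h import *
o=get_obs(); M=Ro.from_quat(o["ee_rot"]).as_matrix(); print(o["position"],M[:,0],o["joint_pos"].round(2))
p=camera_params("wrist"); im=camera("wrist"); cv2.imwrite("pics/w4.png",im[:,:,::-1])
hsv=cv2.cvtColor(im,cv2.COLOR_RGB2HSV)
wh=((hsv[...,2]>150)&(hsv[...,1]<60)).astype(np.uint8)*255
for c in cv2.findContours(wh,cv2.RETR_EXTERNAL,cv2.CHAIN_APPROX_NONE)[0]:
    if cv2.contourArea(c)<200: continue
    print(c[:,0].min(0),c[:,0].max(0),cv2.minEnclosingCircle(c),[ (plane(p,cv2.minEnclosingCircle(c)[0],z)[:2]).round(4) for z in (.064,.07)])
E
```

```text
[ 0.5511879  -0.29746129  0.22934081] [-3.35111136e-01  9.42178271e-01  7.95161409e-04] [ 0.96  0.43 -0.73  1.43  0.28  1.39  0.57]
[281 349] [323 378] ((302.0, 364.0), 22.47230339050293) [array([ 0.5969, -0.5133]), array([ 0.5954, -0.5076])]
[589 217] [616 242] ((603.3731079101562, 231.3134307861328), 15.118021011352539) [array([ 0.8237, -0.2594]), array([ 0.8178, -0.2587])]
[557 206] [586 232] ((571.5, 219.0), 15.239850997924805) [array([ 0.7871, -0.2586]), array([ 0.782 , -0.2579])]
[610 184] [639 211] ((624.5, 198.5), 15.953156471252441) [array([ 0.823 , -0.2238]), array([ 0.8171, -0.2237])]
[578 172] [607 199] ((592.5, 186.5), 15.953156471252441) [array([ 0.7877, -0.2237]), array([ 0.7825, -0.2237])]
[377 156] [404 183] ((390.2894592285156, 170.2894744873047), 14.347648620605469) [array([ 0.6032, -0.2727]), array([ 0.6016, -0.2717])]
[599 136] [630 165] ((614.1749877929688, 150.71665954589844), 16.713199615478516) [array([ 0.787 , -0.1882]), array([ 0.7818, -0.1888])]
[188 101] [242 157] ((215.43197631835938, 128.55064392089844), 29.300403594970703) [array([ 0.4425, -0.2896]), array([ 0.4441, -0.2883])]
[622  98] [639 128] ((634.0, 113.0), 15.811488151550293) [array([ 0.7838, -0.1541]), array([ 0.7787, -0.1554])]
[351  13] [384  49] ((367.0, 31.16666603088379), 18.276527404785156) [array([ 0.54  , -0.1721]), array([ 0.5397, -0.1731])]
```

View pics/w4.png

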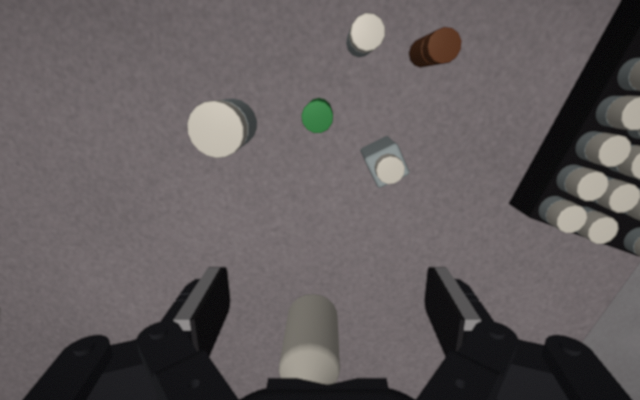

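The view shows the jar lid at (215,129), the vial cap at (367,31), the bottle cap at (390,170), green at (317,116), brown at (437,45), and the rack at right. I take the jar first.

>>> carry_out:
  commands:
    - [[0, 0, 0, 0, 0, 1], [0, 0, 0, 0, 0, 1], [0, 0, 0, 0, 0, 1], [0, 0, 0, 0, 0, 1], [0, 0, 0, 0, 0, 1], [0, 0, 0, 0, 0, 1], [0, 0, 0, 0, 0, 1], [0, 0, 0, 0, 0, 1], [-0.28, -0.62, 0, 0, 0, 0], [-0.28, -0.62, 0, 0, 0, 0], [-0.28, -0.62, 0, 0, 0, 0], [-0.28, -0.63, 0, 0, 0, 0], [0, 0, 0.7, 0, 0, 0], [0, 0, 0.7, 0, 0, 0], [0, 0, 0.6, 0, 0, 0], [0, 0, 0, 0, 0, 0], [0, 0, 0, 0, 0, 0]]

```text
clock: 14.6
position: [0.4412, -0.2895, 0.1494]
ee_rot: [0.859, 0.512, -0.0, -0.001]
ft_force: [0.1, -0.7, 0.7]
grip_width: 0.992
grasp_force: 0.0
```

```bash
python3 - <<'E'
from h import *
o=get_obs(); M=Ro.from_quat(o["ee_rot"]).as_matrix(); print(o["position"],o["joint_pos"].round(2))
print(M.T@(np.array([.4425,-.2896,.032])-o["position"])/.04)
E
```

```text
[ 0.44121639 -0.28946976  0.14936011] [ 1.02  0.24 -0.59  1.8   0.14  1.15 -0.11]
[0.01129068 0.03378251 2.93396383]
```

>>> carry_out:
  commands:
    - [[0, 0.03, 0.5, 0, 0, 0], [0, 0, 0.5, 0, 0, 0], [0, 0, 0.5, 0, 0, 0], [0, 0, 0.5, 0, 0, 0], [0, 0, 0.5, 0, 0, 0], [0, 0, 0.4, 0, 0, 0], [0, 0, 0, 0, 0, 0], [0, 0, 0, 0, 0, 0]]

```text
clock: 15.27
position: [0.4433, -0.2912, 0.0347]
ee_rot: [0.859, 0.512, 0.0, 0.0]
ft_force: [0.2, -0.0, 1.7]
grip_width: 1.0
grasp_force: 0.0
```

>>> carry_out:
  commands:
    - [[0, 0, 0, 0, 0, 0], [0, 0, 0, 0, 0, 0], [0, 0, 0, 0, 0, 0], [0, 0, 0, 0, 0, 0], [0, 0, 0, 0, 0, 0], [0, 0, 0, 0, 0, 0], [0, 0, 0, 0, 0, 0], [0, 0, 0, 0, 0, 0]]
  hand: 1
  force: 30

```text
clock: 15.93
position: [0.443, -0.2918, 0.0347]
ee_rot: [0.859, 0.511, 0.0, 0.001]
ft_force: [-1.0, 0.9, 6.6]
grip_width: 0.579
grasp_force: 30.0
```

>>> carry_out:
  commands:
    - [[0, 0, -0.4, 0, 0, 0], [0, 0, -0.7, 0, 0, 0], [0, 0, -0.7, 0, 0, 0], [0, 0, -0.7, 0, 0, 0], [0, 0, -0.7, 0, 0, 0], [0, 0, -0.4, 0, 0, 0], [0, 0, 0, 0, 0, 0], [0, 0, 0, 0, 0, 0]]

```text
clock: 16.6
position: [0.4426, -0.2916, 0.1782]
ee_rot: [0.859, 0.511, 0.0, 0.001]
ft_force: [-0.7, 0.3, -1.7]
grip_width: 0.577
grasp_force: 31.5
```

```bash
python3 - <<'E'
from h import *
o=get_obs(); M=Ro.from_quat(o["ee_rot"]).as_matrix(); print(o["position"],o["joint_pos"].round(2),M[:,0])
print(M.T@(np.array([.5195,.1605,.055])-o["position"])/.04)
E
```

```text
[ 0.44257845 -0.29157535  0.17822248] [ 1.03  0.21 -0.6   1.76  0.13  1.21 -0.1 ] [ 4.77058468e-01  8.78871262e-01 -7.22935161e-04]
[10.85252987 -3.70801661  3.06491864]
```

>>> carry_out:
  commands:
    - [[0.3, -0.1, 0, 0, 0, 0], [0.6, -0.2, 0, 0, 0, 0], [0.6, -0.2, 0, 0, 0, 0], [0.6, -0.2, 0, 0, 0, 0], [0.6, -0.2, 0, 0, 0, 0], [0.6, -0.2, 0, 0, 0, 0], [0.6, -0.2, 0, 0, 0, 0], [0.6, -0.2, 0, 0, 0, 0], [0.6, -0.2, 0, 0, 0, 0], [0.6, -0.2, 0, 0, 0, 0], [0.6, -0.2, 0, 0, 0, 0], [0.6, -0.2, 0, 0, 0, 0], [0.6, -0.2, 0, 0, 0, 0], [0.6, -0.2, 0, 0, 0, 0], [0.6, -0.2, 0, 0, 0, 0], [0.6, -0.2, 0, 0, 0, 0], [0.6, -0.2, 0, 0, 0, 0], [0.6, -0.2, 0, 0, 0, 0], [0.3, -0.1, 0, 0, 0, 0], [0, 0, 0, 0, 0, 0]]

```text
clock: 18.27
position: [0.5199, 0.1616, 0.1761]
ee_rot: [0.858, 0.514, -0.001, -0.001]
ft_force: [0.3, 0.3, -0.9]
grip_width: 0.579
grasp_force: 31.5
```

```bash
python3 - <<'E'
from h import *
o=get_obs(); M=Ro.from_quat(o["ee_rot"]).as_matrix(); print(o["position"],o["joint_pos"].round(2))
print(M.T@(np.array([.5195,.1605,.0575])-o["position"])/.04)
E
```

```text
[0.51987234 0.16160931 0.17605421] [ 0.38  0.32 -0.9   1.71  0.26  1.24 -1.07]
[-0.03059214  0.01383345  2.96380943]
```

>>> carry_out:
  commands:
    - [[0, 0, 0.5, 0, 0, 0], [0, 0, 0.6, 0, 0, 0], [0, 0, 0.6, 0, 0, 0], [0, 0, 0.5, 0, 0, 0], [0, 0, 0.4, 0, 0, 0], [0, 0, 0.2, 0, 0, 0], [0, 0, 0, 0, 0, 0], [0, 0, 0, 0, 0, 0]]

```text
clock: 18.93
position: [0.5213, 0.1571, 0.0653]
ee_rot: [0.859, 0.511, -0.0, -0.0]
ft_force: [1.6, 0.2, 0.1]
grip_width: 0.579
grasp_force: 31.6
```

>>> carry_out:
  commands:
    - [[0, 0, 0.06, 0, 0, 0], [0, 0, 0.06, 0, 0, 0], [0, 0, 0, 0, 0, 0], [0, 0, 0, 0, 0, 0]]

```text
clock: 19.27
position: [0.5219, 0.1571, 0.0608]
ee_rot: [0.859, 0.511, 0.0, 0.0]
ft_force: [-0.0, -0.1, -0.4]
grip_width: 0.576
grasp_force: 31.6
```

>>> carry_out:
  commands:
    - [[0.04, -0.08, 0, 0, 0, 0], [0, 0, 0.05, 0, 0, 0], [0, 0, 0.04, 0, 0, 0], [0, 0, 0, 0, 0, 0], [0, 0, 0, 0, 0, 0]]

```text
clock: 19.68
position: [0.5195, 0.16, 0.0567]
ee_rot: [0.859, 0.511, -0.0, -0.0]
ft_force: [-0.7, -0.2, -1.1]
grip_width: 0.576
grasp_force: 31.6
```

>>> carry_out:
  commands:
    - [[0, 0, 0, 0, 0, 0], [0, 0, 0, 0, 0, 0], [0, 0, 0, 0, 0, 0], [0, 0, 0, 0, 0, 0], [0, 0, 0, 0, 0, 0], [0, 0, 0, 0, 0, 0], [0, 0, -0.5, 0, 0, 0], [0, 0, -0.8, 0, 0, 0], [0, 0, -0.8, 0, 0, 0], [0, 0, -0.8, 0, 0, 0], [0, 0, -0.8, 0, 0, 0], [0, 0, -0.6, 0, 0, 0], [0, 0, 0, 0, 0, 0], [0, 0, 0, 0, 0, 0], [0, 0, 0, 0, 0, 0]]
  hand: -1

```text
clock: 20.93
position: [0.5194, 0.1598, 0.2282]
ee_rot: [0.859, 0.511, -0.0, 0.0]
ft_force: [-0.6, -0.6, -1.0]
grip_width: 1.003
grasp_force: 0.0
```

```bash
python3 - <<'E'
from h import *
o=get_obs(); M=Ro.from_quat(o["ee_rot"]).as_matrix(); print(o["position"],M[:,0])
p=camera_params("wrist"); im=camera("wrist"); s=camera("scene")
cv2.imwrite("pics/w5.png",np.hstack([im[:400,100:560],s[150:350,250:450].repeat(2,0).repeat(2,1)])[:, :800,::-1])
print(M.T@(np.array([.5397,-.1731,o["position"][2]])-o["position"])/.04)
E
```

```text
[0.51937039 0.15975652 0.22818226] [ 4.77040195e-01  8.78881129e-01 -7.83087151e-04]
[-7.07108184e+00  4.41633402e+00  4.35563075e-03]
```

View pics/w5.png

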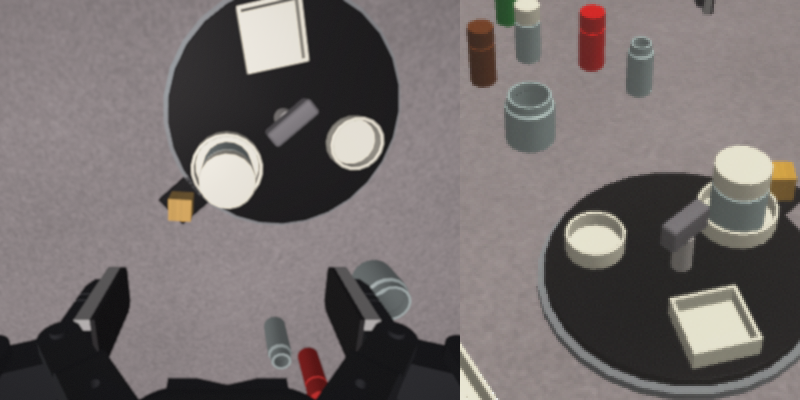

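The wrist view shows the jar standing in the large cup at (227,172), and the scene inset agrees. Next the vial, with the fingers partly open.

>>> carry_out:
  commands:
    - [[0, 0, 0, 0, 0, -0.55], [0, 0, 0, 0, 0, -0.55], [-0.6, 0.3, 0, 0, 0, 0], [-0.63, 0.3, 0, 0, 0, 0], [-0.63, 0.3, 0, 0, 0, 0], [-0.63, 0.3, 0, 0, 0, 0], [-0.63, 0.3, 0, 0, 0, 0], [-0.63, 0.3, 0, 0, 0, 0], [-0.63, 0.3, 0, 0, 0, 0], [-0.63, 0.3, 0, 0, 0, 0], [-0.63, 0.3, 0, 0, 0, 0], [-0.63, 0.3, 0, 0, 0, 0], [-0.63, 0.3, 0, 0, 0, 0], [-0.63, 0.3, 0, 0, 0, 0], [0, 0, 0.6, 0, 0, 0], [0, 0, 0.6, 0, 0, 0], [0, 0, 0, 0, 0, 0], [0, 0, 0, 0, 0, 0], [0, 0, 0, 0, 0, 0], [0, 0, 0, 0, 0, 0]]
  hand: -0.2

```text
clock: 22.7
position: [0.5417, -0.1728, 0.1823]
ee_rot: [0.828, 0.56, 0.001, 0.001]
ft_force: [0.1, 0.2, 0.5]
grip_width: 0.602
grasp_force: 0.0
```

```bash
python3 - <<'E'
from h import *
o=get_obs(); M=Ro.from_quat(o["ee_rot"]).as_matrix(); print(o["position"],o["joint_pos"].round(2),o["grip_width"])
print(M.T@(np.array([.5402,-.1735,.036])-o["position"])/.04)
s=camera("side"); w=camera("wrist")
cv2.imwrite("pics/v1.png",np.hstack([w[:400,120:520],s[80:230,240:390].repeat(2,0).repeat(2,1)[:, :] if 0 else cv2.resize(s[80:230,240:390],(400,400))])[:,:,::-1])
E
```

```text
[ 0.54174818 -0.17284396  0.18230609] [ 0.84  0.33 -0.74  1.65  0.23  1.25 -0.32] 0.6016208152532111
[-0.02986718 -0.03653299  3.6575895 ]
```

View pics/v1.png

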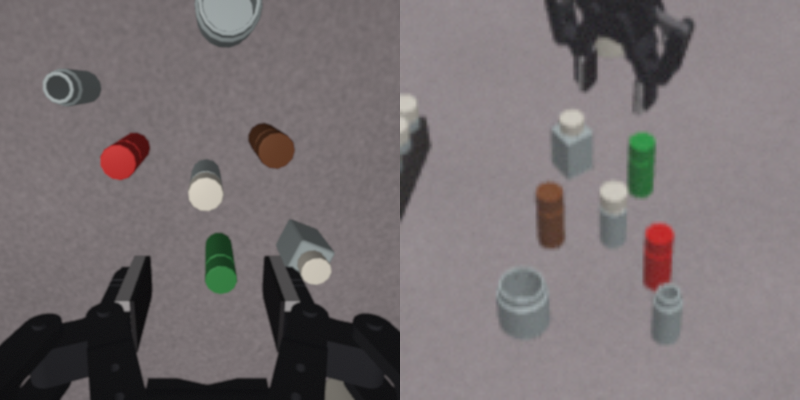

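The wrist view shows the white-capped vial ahead at (326,193), full-frame coordinates. Red and brown stand either side of it and green is nearer. I refine the vial, bottle and neighbour positions from this picture.

```bash
python3 - <<'E'
from h import *
p=camera_params("wrist")
for n,u in dict(vial=(326,193),brown=(396,149),red=(238,161),green=(341,279),bottle=(436,270)).items(): print(n,plane(p,u,.07)[:2].round(4))
E
```

```text
vial [ 0.5411 -0.1727]
brown [ 0.6025 -0.1602]
red [ 0.489  -0.1244]
green [ 0.5243 -0.2486]
bottle [ 0.6017 -0.2704]
```

>>> carry_out:
  commands:
    - [[0, -0.03, 0.5, 0, 0, 0], [0, 0, 0.6, 0, 0, 0], [0, 0, 0.6, 0, 0, 0], [0, 0, 0.6, 0, 0, 0], [0, 0, 0.6, 0, 0, 0], [0, 0, 0.5, 0, 0, 0], [0, 0, 0.25, 0, 0, 0], [0, 0, 0, 0, 0, 0], [0, 0, 0, 0, 0, 0]]

```text
clock: 23.55
position: [0.5403, -0.1727, 0.0357]
ee_rot: [0.828, 0.56, 0.0, 0.0]
ft_force: [0.3, 0.9, 1.3]
grip_width: 0.599
grasp_force: 0.0
```

>>> carry_out:
  commands:
    - [[0, 0, 0, 0, 0, 0], [0, 0, 0, 0, 0, 0], [0, 0, 0, 0, 0, 0], [0, 0, 0, 0, 0, 0], [0, 0, 0, 0, 0, 0], [0, 0, 0, 0, 0, 0], [0, 0, 0, 0, 0, 0]]
  hand: 1
  force: 25

```text
clock: 24.13
position: [0.5409, -0.173, 0.0365]
ee_rot: [0.829, 0.56, 0.001, 0.001]
ft_force: [-0.9, -0.0, 6.7]
grip_width: 0.318
grasp_force: 24.4
```

>>> carry_out:
  commands:
    - [[0, 0, -0.4, 0, 0, 0], [0, 0, -0.7, 0, 0, 0], [0, 0, -0.7, 0, 0, 0], [0, 0, -0.7, 0, 0, 0], [0, 0, -0.7, 0, 0, 0], [0, 0, -0.4, 0, 0, 0], [0, 0, 0, 0, 0, 0], [0, 0, 0, 0, 0, 0]]

```text
clock: 24.8
position: [0.5404, -0.1729, 0.18]
ee_rot: [0.829, 0.56, 0.0, 0.001]
ft_force: [0.4, -0.4, -1.2]
grip_width: 0.321
grasp_force: 24.8
```

```bash
python3 - <<'E'
from h import *
o=get_obs(); M=Ro.from_quat(o["ee_rot"]).as_matrix(); print(o["position"],o["joint_pos"].round(2),M[:,0])
print(M.T@(np.array([.644,.1225,.055])-o["position"])/.04)
E
```

```text
[ 0.5403652  -0.17290803  0.18001461] [ 0.85  0.33 -0.74  1.66  0.23  1.25 -0.32] [ 3.72885407e-01  9.27877265e-01 -5.03161607e-04]
[ 7.82023018 -0.3574001   3.12057246]
```

>>> carry_out:
  commands:
    - [[0.3, 0, 0, 0, 0, 0], [0.6, -0.03, 0, 0, 0, 0], [0.6, -0.03, 0, 0, 0, 0], [0.6, -0.03, 0, 0, 0, 0], [0.6, -0.03, 0, 0, 0, 0], [0.6, -0.03, 0, 0, 0, 0], [0.6, -0.03, 0, 0, 0, 0], [0.6, -0.03, 0, 0, 0, 0], [0.6, -0.03, 0, 0, 0, 0], [0.6, -0.03, 0, 0, 0, 0], [0.6, -0.03, 0, 0, 0, 0], [0.6, -0.03, 0, 0, 0, 0], [0.6, -0.03, 0, 0, 0, 0], [0.3, 0, 0, 0, 0, 0], [0, 0, 0.6, 0, 0, 0], [0, 0, 0.6, 0, 0, 0], [0, 0, 0.6, 0, 0, 0], [0, 0, 0.6, 0, 0, 0], [0, 0, 0, 0, 0, 0], [0, 0, 0, 0, 0, 0]]

```text
clock: 26.47
position: [0.6417, 0.122, 0.0816]
ee_rot: [0.828, 0.56, -0.001, -0.001]
ft_force: [0.3, 0.5, -0.1]
grip_width: 0.319
grasp_force: 24.8
```

```bash
python3 - <<'E'
from h import *
o=get_obs(); M=Ro.from_quat(o["ee_rot"]).as_matrix(); print(o["position"],o["grip_width"])
print(M.T@(np.array([.6438,.1225,.0585])-o["position"])/.04)
E
```

```text
[0.64173485 0.12204517 0.08159382] 0.31885043635390087
[0.03069471 0.04532899 0.57717058]
```

>>> carry_out:
  commands:
    - [[0.03, 0.04, 0.2, 0, 0, 0], [0, 0, 0.2, 0, 0, 0], [0, 0, 0.15, 0, 0, 0], [0, 0, 0, 0, 0, 0], [0, 0, 0, 0, 0, 0], [0, 0, 0, 0, 0, 0]]

```text
clock: 26.97
position: [0.645, 0.1228, 0.0613]
ee_rot: [0.828, 0.56, 0.0, 0.0]
ft_force: [-0.5, 0.3, -0.4]
grip_width: 0.323
grasp_force: 24.8
```

>>> carry_out:
  commands:
    - [[0, 0, 0, 0, 0, 0], [0, 0, 0, 0, 0, 0], [0, 0, 0, 0, 0, 0], [0, 0, 0, 0, 0, 0], [0, 0, 0, 0, 0, 0], [0, 0, -0.5, 0, 0, 0], [0, 0, -0.8, 0, 0, 0], [0, 0, -0.8, 0, 0, 0], [0, 0, -0.8, 0, 0, 0], [0, 0, -0.8, 0, 0, 0], [0, 0, -0.6, 0, 0, 0], [0, 0, 0, 0, 0, 0], [0, 0, 0, 0, 0, 0]]
  hand: -0.2

```text
clock: 28.05
position: [0.6453, 0.123, 0.2344]
ee_rot: [0.828, 0.56, 0.001, 0.001]
ft_force: [-0.7, 0.0, -0.0]
grip_width: 0.599
grasp_force: 0.0
```

```bash
python3 - <<'E'
from h import *
o=get_obs(); M=Ro.from_quat(o["ee_rot"]).as_matrix(); print(o["position"],M[:,0],M[:,1])
print(M.T@(np.array([.6017,-.271,.18])-o["position"])/.04)
E
```

```text
[0.6453109  0.12303957 0.23440797] [0.3727603  0.92792675 0.0013043 ] [ 0.92792361 -0.37276246  0.0024351 ]
[-9.54918076  2.65707722  1.35421969]
```

>>> carry_out:
  commands:
    - [[-0.6, 0.13, 0, 0, 0, 0], [-0.6, 0.13, 0, 0, 0, 0], [-0.6, 0.13, 0, 0, 0, 0], [-0.6, 0.13, 0, 0, 0, 0], [-0.6, 0.13, 0, 0, 0, 0], [-0.6, 0.13, 0, 0, 0, 0], [-0.6, 0.13, 0, 0, 0, 0], [-0.6, 0.13, 0, 0, 0, 0], [-0.6, 0.13, 0, 0, 0, 0], [-0.6, 0.13, 0, 0, 0, 0], [-0.6, 0.13, 0, 0, 0, 0], [-0.6, 0.13, 0, 0, 0, 0], [-0.6, 0.13, 0, 0, 0, 0], [-0.6, 0.13, 0, 0, 0, 0], [-0.6, 0.13, 0, 0, 0, 0], [-0.6, 0.13, 0, 0, 0, 0], [-0.6, 0.13, 0, 0, 0, 0], [0, 0, 0, 0, 0, 0], [0, 0, 0, 0, 0, 0]]
  hand: -0.5

```text
clock: 29.63
position: [0.5735, -0.2906, 0.2311]
ee_rot: [0.829, 0.559, -0.001, -0.001]
ft_force: [-0.3, 0.2, -0.8]
grip_width: 0.751
grasp_force: 0.0
```

```bash
python3 - <<'E'
from h import *
o=get_obs(); M=Ro.from_quat(o["ee_rot"]).as_matrix(); print(o["position"],M[:,0])
p=camera_params("wrist"); im=camera("wrist"); s=camera("scene")
u=proj(p,[.6017,-.271,.06]).astype(int); print(u)
x0,y0=max(u[0]-50,0),max(u[1]-50,0); print(x0,y0)
a=cv2.resize(im[y0:y0+100,x0:x0+100],(400,400),interpolation=cv2.INTER_CUBIC)
cv2.imwrite("pics/b1.png",np.hstack([a,cv2.resize(s[225:345,270:450],(400,267))[:].repeat(1,0) if 0 else cv2.resize(s[190:350,270:430],(400,400))])[:,:,::-1]); cv2.imwrite("pics/b1raw.png",im[:,:,::-1])
E
```

```text
[ 0.57346117 -0.29056932  0.23105733] [ 3.75675206e-01  9.26751379e-01 -1.44769906e-04]
[348 143]
298 93
```

View pics/b1.png

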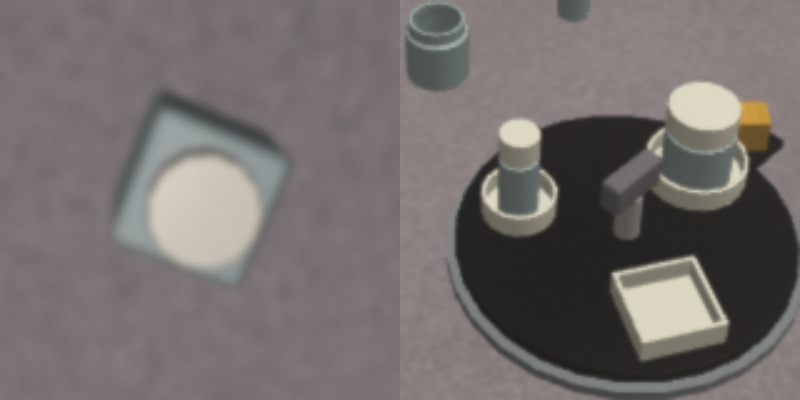

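The crop shows the bottle's top face with corners at (163,105), (287,160), (240,281) and (113,240). The scene inset shows jar and vial standing in their cups.

```bash
python3 - <<'E'
from wheel import *
p=camera_params("wrist")
W=np.array([plane(p,(298+u/4,93+v/4),.054)[:2] for u,v in ((163,105),(287,160),(240,281),(113,240))])
print(W.round(4),W.mean(0)); d=np.roll(W,-1,0)-W; print(np.hypot(*d.T),np.degrees(np.arctan2(d[:,1],d[:,0]))%90)
print("cap",plane(p,(298+205/4,93+211/4),.07))
o=get_obs(); M=Ro.from_quat(o["ee_rot"]).as_matrix(); print(np.degrees(np.arctan2(M[1,0],M[0,0])))
# square cup orientation from w2 (camera pose then, rebuilt from tool pose)
R0=p["R"]@M; c=-p["R"].T@p["t"]; off=M.T@(c-o["position"])
M2=Ro.from_quat([.578,.816,-.001,-.001]).as_matrix(); P2=np.array([.5924,.1783,.2365])
R=R0@M2.T; q=dict(mtx=p["mtx"],R=R,t=-R@(P2+M2@off))
im=cv2.imread("pics/w2.png")[:,:,::-1].copy(); hsv=cv2.cvtColor(im,cv2.COLOR_RGB2HSV)
wh=((hsv[...,2]>150)&(hsv[...,1]<60)).astype(np.uint8)*255
for k in cv2.findContours(wh,cv2.RETR_EXTERNAL,cv2.CHAIN_APPROX_NONE)[0]:
    if cv2.contourArea(k)>400: print(cv2.minAreaRect(np.array([plane(q,u,.0365)[:2] for u in cv2.convexHull(k)[:,0]],np.float32)))
E
```

```text
[[ 0.6029 -0.2452]
 [ 0.625  -0.2674]
 [ 0.6051 -0.2902]
 [ 0.5807 -0.2698]] [ 0.60345184 -0.26814421]
[0.03138292 0.03023107 0.03177291 0.03315213] [44.81465631 48.75874621 50.12816456 47.97194581]
cap [ 0.6033445  -0.26852915  0.07      ]
68.16736475001163
((0.6439666152000427, 0.1219761073589325), (0.05020815134048462, 0.05205893889069557), 19.640344619750977)
((0.5199393630027771, 0.1593666672706604), (0.07217177748680115, 0.07110747694969177), 44.71528244018555)
((0.844171404838562, 0.24838677048683167), (0.11969289183616638, 0.17806489765644073), 0.2168188840150833)
((0.61479651927948, 0.2479824423789978), (0.05669407173991203, 0.0571310892701149), 72.97111511230469)
```

>>> carry_out:
  commands:
    - [[0, 0, 0, 0, 0, 0.9], [0, 0, 0, 0, 0, 0.9], [0, 0, 0, 0, 0, 0.9], [0, 0, 0, 0, 0, 0.63], [0.45, 0.1, 0, 0, 0, 0], [0.45, 0.09, 0, 0, 0, 0], [0, 0, 0.7, 0, 0, 0], [0, 0, 0.7, 0, 0, 0], [0, 0, 0.6, 0, 0, 0], [0, 0, 0, 0, 0, 0], [0, 0, 0, 0, 0, 0], [0, 0, 0, 0, 0, 0]]

```text
clock: 30.73
position: [0.6052, -0.2665, 0.1546]
ee_rot: [0.913, 0.408, 0.001, 0.0]
ft_force: [-0.8, 0.7, 1.2]
grip_width: 0.749
grasp_force: 0.0
```

```bash
python3 - <<'E'
from h import *
o=get_obs(); M=Ro.from_quat(o["ee_rot"]).as_matrix(); print(o["position"],np.degrees(np.arctan2(M[1,0],M[0,0])),o["joint_pos"].round(2))
print(M.T@(np.array([.603,-.2692,.027])-o["position"])/.04)
E
```

```text
[ 0.60524903 -0.2664664   0.15460223] 48.18862589225247 [ 0.79  0.53 -0.62  1.43  0.31  1.28 -0.59]
[-9.13809256e-02 -1.10450847e-03  3.18997426e+00]
```

>>> carry_out:
  commands:
    - [[-0.08, 0, 0.5, 0, 0, 0], [0, 0, 0.6, 0, 0, 0], [0, 0, 0.6, 0, 0, 0], [0, 0, 0.6, 0, 0, 0], [0, 0, 0.5, 0, 0, 0], [0, 0, 0.35, 0, 0, 0], [0, 0, 0, 0, 0, 0], [0, 0, 0, 0, 0, 0]]

```text
clock: 31.4
position: [0.6029, -0.2696, 0.028]
ee_rot: [0.913, 0.408, 0.0, 0.0]
ft_force: [-0.7, -0.2, 0.5]
grip_width: 0.747
grasp_force: 0.0
```

>>> carry_out:
  commands:
    - [[0, 0, 0, 0, 0, 0], [0, 0, 0, 0, 0, 0], [0, 0, 0, 0, 0, 0], [0, 0, 0, 0, 0, 0], [0, 0, 0, 0, 0, 0], [0, 0, 0, 0, 0, 0], [0, 0, 0, 0, 0, 0], [0, 0, 0, 0, 0, 0]]
  hand: 1
  force: 25

```text
clock: 32.07
position: [0.6033, -0.2698, 0.0288]
ee_rot: [0.913, 0.408, 0.001, 0.001]
ft_force: [-0.3, 0.5, 6.6]
grip_width: 0.396
grasp_force: 25.4
```

>>> carry_out:
  commands:
    - [[0, 0, -0.4, 0, 0, 0], [0, 0, -0.7, 0, 0, 0], [0, 0, -0.7, 0, 0, 0], [0, 0, -0.7, 0, 0, 0], [0, 0, -0.7, 0, 0, 0], [0, 0, -0.6, 0, 0, 0], [0, 0, 0, 0, 0, -0.9], [0, 0, 0, 0, 0, -0.9], [0, 0, 0, 0, 0, -0.9], [0, 0, 0, 0, 0, -0.9], [0, 0, 0, 0, 0, -0.55], [0, 0, 0, 0, 0, 0], [0, 0, 0, 0, 0, 0]]

```text
clock: 33.15
position: [0.6023, -0.2696, 0.1793]
ee_rot: [0.804, 0.594, 0.0, 0.0]
ft_force: [0.2, 0.1, -1.3]
grip_width: 0.393
grasp_force: 25.0
```

```bash
python3 - <<'E'
from h import *
o=get_obs(); M=Ro.from_quat(o["ee_rot"]).as_matrix(); print(o["position"],np.degrees(np.arctan2(M[1,0],M[0,0])),o["joint_pos"].round(2))
print(M.T@(np.array([.615,.2485,.06])-o["position"])/.04)
E
```

```text
[ 0.60226345 -0.26956258  0.17929529] 72.91263825812803 [ 0.85  0.53 -0.7   1.4   0.34  1.33 -0.17]
[12.47361854 -3.5025869   2.97988946]
```

>>> carry_out:
  commands:
    - [[0.3, -0.17, 0, 0, 0, 0], [0.66, -0.18, 0, 0, 0, 0], [0.66, -0.18, 0, 0, 0, 0], [0.66, -0.18, 0, 0, 0, 0], [0.66, -0.18, 0, 0, 0, 0], [0.66, -0.18, 0, 0, 0, 0], [0.66, -0.18, 0, 0, 0, 0], [0.66, -0.18, 0, 0, 0, 0], [0.66, -0.18, 0, 0, 0, 0], [0.66, -0.17, 0, 0, 0, 0], [0.66, -0.17, 0, 0, 0, 0], [0.66, -0.17, 0, 0, 0, 0], [0.66, -0.17, 0, 0, 0, 0], [0.66, -0.17, 0, 0, 0, 0], [0.66, -0.17, 0, 0, 0, 0], [0.66, -0.18, 0, 0, 0, 0], [0.66, -0.18, 0, 0, 0, 0], [0.66, -0.17, 0, 0, 0, 0], [0.66, -0.17, 0, 0, 0, 0], [0.3, -0.17, 0, 0, 0, 0]]

```text
clock: 34.82
position: [0.6123, 0.2536, 0.1791]
ee_rot: [0.803, 0.596, 0.0, -0.001]
ft_force: [-0.2, 1.4, -1.1]
grip_width: 0.394
grasp_force: 25.0
```

>>> carry_out:
  commands:
    - [[0, 0, 0, 0, 0, 0], [0, 0, 0, 0, 0, 0], [0, 0, 0.5, 0, 0, 0], [0, 0, 0.6, 0, 0, 0], [0, 0, 0.6, 0, 0, 0], [0, 0, 0.5, 0, 0, 0], [0, 0, 0.2, 0, 0, 0], [0, 0, 0, 0, 0, 0], [0, 0, 0, 0, 0, 0]]

```text
clock: 35.57
position: [0.6144, 0.2481, 0.0836]
ee_rot: [0.804, 0.595, 0.0, 0.0]
ft_force: [-0.7, -0.4, -0.7]
grip_width: 0.392
grasp_force: 25.0
```

```bash
python3 - <<'E'
from h import *
o=get_obs(); M=Ro.from_quat(o["ee_rot"]).as_matrix(); print(o["position"],np.degrees(np.arctan2(M[1,0],M[0,0])),o["grip_width"])
print(M.T@(np.array([.615,.2485,.0515])-o["position"])/.04)
E
```

```text
[0.61444213 0.24807346 0.08364906] 72.95639395576869 0.39217782613990176
[0.01430995 0.00977331 0.80373143]
```

>>> carry_out:
  commands:
    - [[0.02, 0.01, 0.25, 0, 0, 0], [0, 0, 0.25, 0, 0, 0], [0, 0, 0.2, 0, 0, 0], [0, 0, 0.1, 0, 0, 0], [0, 0, 0, 0, 0, 0], [0, 0, 0, 0, 0, 0]]

```text
clock: 36.07
position: [0.6145, 0.2495, 0.0506]
ee_rot: [0.804, 0.595, -0.0, -0.0]
ft_force: [0.3, 0.3, -1.3]
grip_width: 0.391
grasp_force: 25.2
```

>>> carry_out:
  commands:
    - [[0, 0, 0, 0, 0, 0], [0, 0, 0, 0, 0, 0], [0, 0, 0, 0, 0, 0], [0, 0, 0, 0, 0, 0], [0, 0, 0, 0, 0, 0], [0, 0, -0.5, 0, 0, 0], [0, 0, -0.8, 0, 0, 0], [0, 0, -0.8, 0, 0, 0], [0, 0, -0.8, 0, 0, 0], [0, 0, -0.8, 0, 0, 0], [0, 0, -0.7, 0, 0, 0], [0, 0, 0, 0, 0, 0], [0, 0, 0, 0, 0, 0]]
  hand: -0.3

```text
clock: 37.15
position: [0.6152, 0.25, 0.2288]
ee_rot: [0.804, 0.595, 0.002, 0.001]
ft_force: [0.3, -0.2, -0.5]
grip_width: 0.655
grasp_force: 0.0
```

>>> carry_out:
  commands:
    - [[-0.6, -0.3, -0.2, 0, 0, 0], [-0.6, -0.3, -0.2, 0, 0, 0], [-0.6, -0.3, -0.2, 0, 0, 0], [-0.6, -0.3, -0.2, 0, 0, 0], [-0.6, -0.3, 0, 0, 0, 0], [-0.6, -0.3, 0, 0, 0, 0], [0, 0, 0, 0, 0, 0], [0, 0, 0, 0, 0, 0], [0, 0, 0, 0, 0, 0]]

```text
clock: 37.9
position: [0.5037, 0.1327, 0.2583]
ee_rot: [0.804, 0.595, -0.0, -0.0]
ft_force: [1.4, 0.9, 0.3]
grip_width: 0.653
grasp_force: 0.0
```

```bash
python3 - <<'E'
from h import *
w=camera("wrist"); s=camera("scene"); print(get_obs()["position"])
cv2.imwrite("pics/f1.png",np.hstack([w[:400,130:530],cv2.resize(s[100:360,220:480],(400,400))])[:,:,::-1])
E
```

```text
[0.50389885 0.13355613 0.25842047]
```

View pics/f1.png

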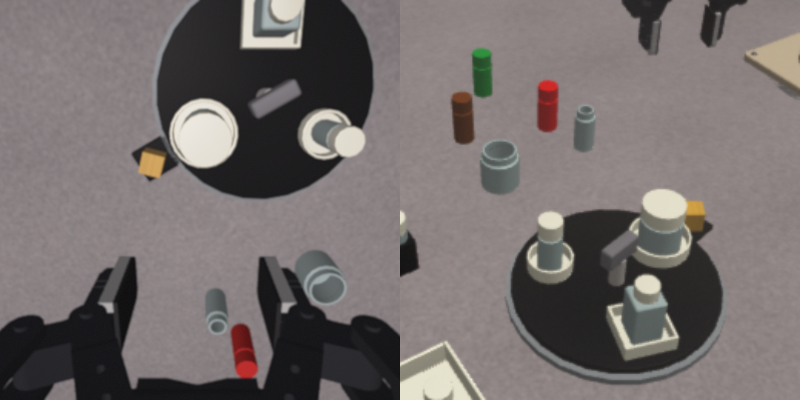

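The final view shows jar, vial and bottle upright in their matching cups, with the open vial and open jar untouched. I check the wheel angle once before handing in.

```bash
python3 - <<'E'
from h import *
p=camera_params("wrist")
C=np.array([.5918,.1766]); c=plane(p,(334,133),.0365)[:2]; q=plane(p,(282.5,161),.035)[:2]
for v in (c,q): print(v,np.degrees(np.arctan2(*(v-C)[::-1]))%360)
# bar axis at its top
a,b=plane(p,(384,108),.076)[:2],plane(p,(426,88),.076)[:2]; print("bar",np.degrees(np.arctan2(*(b-a)[::-1])))
E
```

```text
[0.51979952 0.16188008] 191.55443678551546
[0.45775062 0.14908349] 191.60004858629586
bar 8.387762541321667
```

>>> carry_out:
  commands:
    - [[-0.12, 0.6, 0, 0, 0, 0], [-0.12, 0.6, 0, 0, 0, 0], [-0.12, 0.58, 0, 0, 0, 0], [0, 0, 0, 0, 0, 0], [0, 0, 0, 0, 0, 0], [0, 0, 0, 0, 0, 0]]

```text
clock: 38.5
position: [0.5674, 0.0996, 0.2583]
ee_rot: [0.803, 0.596, -0.0, -0.001]
ft_force: [-0.3, 0.4, -0.2]
grip_width: 0.651
grasp_force: 0.0
```

```bash
python3 - <<'E'
from h import *
p=camera_params("wrist"); im=camera("wrist")
g=cv2.cvtColor(im,cv2.COLOR_RGB2GRAY); u=proj(p,[.5918,.1766,.076]).astype(int); print(u,-p["R"].T@p["t"])
m=((g>75)&(g<160)).astype(np.uint8); n,l,st,ce=cv2.connectedComponentsWithStats(m)
k=l[u[1],u[0]]; print(st[k],ce[k])
pts=np.argwhere(l==k)[:,::-1]
r=cv2.minAreaRect(np.array([plane(p,q,.076)[:2] for q in pts],np.float32)); print("bar",r)
cv2.imwrite("pics/f2.png",im[:300,130:530,::-1].repeat(2,0).repeat(2,1))
E
```

```text
[328  83] [0.59081056 0.17684857 0.40102419]
[304  65  50  39 918] [328.74183007  83.75054466]
bar ((0.5915471911430359, 0.17645584046840668), (0.044914573431015015, 0.017313482239842415), 12.18913745880127)
```

View pics/f2.png

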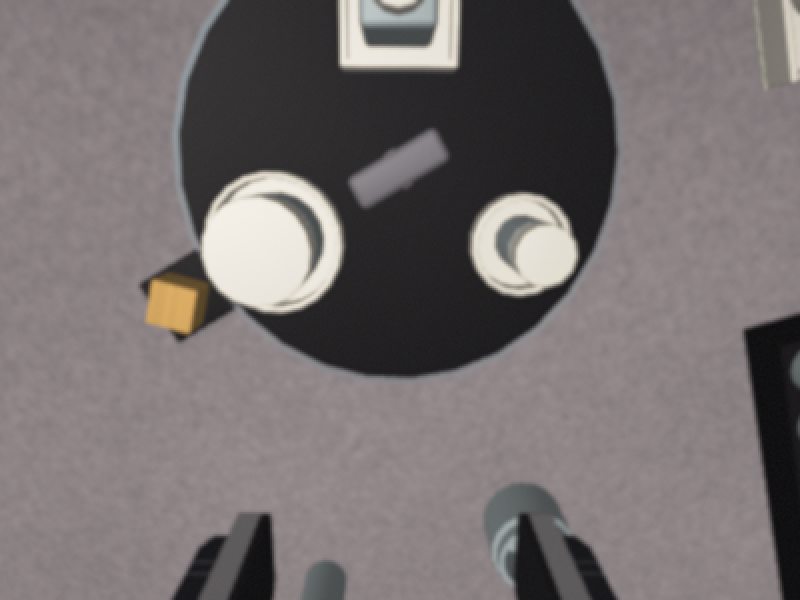

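The bar reads 12.2° and the pointer 13.1°, which is within about 1°, so the wheel is still set. All three samples stand in their cups, so I hand in.

```bash
python3 -c "
from workcell import *
print(hand_in())"
```

```text
the job is handed in; nothing more can be done
None
```

I set the wheel first, with the large cup within about 1° of the brass pointer, then stood the jar, vial and bottle upright in their matching cups; the open vial, open jar and coloured vials were left alone, and I handed the job in at about 38.5 s.

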